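# Swap the reactor cartridge and slide it into the reading station

## Robot

A 7-joint arm with a two-finger parallel gripper is mounted at the origin on the work surface. World frame = base frame: x ahead of the robot, y to its left, z up, the work surface at z = 0. Lengths are in m, angles in rad, forces in N, time in s.
With the tool pointing down it reaches from about 0.35 to 0.9 m from the base axis. Payload 8.1 kg.
Tool frame: the origin (TCP) lies at the very end of the fingers, on their centre line; the grasp point (between the pads) lies ctrl.grasp_offset behind it (ctrl.grasp_offset is the distance from the TCP to the grasp point, in m); z points along the fingers, y is the direction in which the jaws open and shut (so a half turn about z gives the same grasp; the last joint's range is limited). The gripper opens to 92 mm and grips with 3 to 60 N. Pads are 19 mm wide; open, the fingers measure 130 mm over their backs; the gripper's body (75 mm by 190 mm) begins 47 mm behind the grasp point.
Start: joints at [-1.37, 0.434, 0.025, 1.573, -0.012, 1.134, -0.075], TCP at [0.187, 0.596, 0.227] pointing down, gripper open.
Joint ranges: [-2.62, 2.62], [-0.44, 2.09], [-1.27, 1.32], [0.08, 2.57], [-1.32, 4.46], [0.12, 2], [-2.74, 2.74]. Speed limits (rad/s): [2.22, 2.22, 3.01, 3.01, 3.14, 3.14, 3.14].

## Interface

Orientations are given as a rotation vector (axis times angle).
In Python, from plant import ctrl gives the robot as it stands.
- The arm moves only by the tool carry_out, never from a script. Its argument "increments" is text: rows parted by semicolons, each of 5 numbers parted by spaces: the shift along the world's x, y, z in m, then the turn about the world's z in degrees, then the gripper's target within -1 to 1 (fully open at 1, half-way at 0, shut at -1). A call has 1 to 20 rows; each row is the pose to reach, as a shift and turn from the pose measured when the call began; what a row does not reach only later rows make up. A row lasts 1/12 s, in which the tool goes at most 41.7 mm and 7.16 degrees, less where a joint would pass 70% of its speed; a pose out of reach is approached as far as the arm can. A call with a gripper value outside its range is refused whole. The fingers move at their own pace and stop on an object; the grip force is fixed at half the most. Time passes only in rows, so rows that repeat a pose let the fingers close. It gives the time, the measured TCP pose, the force and the opening at its end, in the units of the state.
- ctrl.sense(): the state, without advancing time (a new reading comes with each control period).
- ctrl.camera(name): name is "scene" or "top"; returns the picture (400x640x3 uint8, blue, green, red); there is no depth.
- ctrl.get_calibration(name): a dict with "fov_y" (degrees; the focal length in pixels is half the picture's height over the tangent of half this angle, whatever the lens; pixels are square), "cx", "cy" (the principal point, pixels), "T" (4x4, takes a point from camera to world coordinates). Camera axes: x right, y up, looking along -z (the intrinsics and any distortion apply to the point x, -y, -z); pixel columns grow to the right and rows downward; lengths in m; the calibration is good to about 2 mm. A picture is of the moment at which its call begins. get_calibration takes no time and is no camera call.
- ctrl.sign_off(): hands the job in, once; it reports no verdict.
The state is a dict: "t": time; "joint_pos": joint angles; "qvel": joint speeds; "joint_efforts": joint torques, N m; "ee_pos": TCP position; "tcp_rot": TCP orientation; "force": force on the tool from outside, world axes, zero at the start; "moment": the same for the moment, N m; "width": finger opening in m.
Only numpy, scipy, OpenCV 4.12 (cv2) and the standard library are available. Lean on these libraries where they do the work, as an engineer would, in place of code of your own. Each camera call takes 0.05 s, during which the arm holds its last target. There are 200 camera calls.

## Task

The orange cartridge in the rail carrier is spent: pull it out and leave it in the grey tray, then plug the blue cartridge from the white rack fully home in the carrier's socket, and slide the loaded carrier along its rail, under the bridge, all the way to the end stop. Leave the green cartridge and the two bottles standing where they are.

Things in the scene. Friction and masses are not known exactly. Their poses are not given: they have to be found in the camera images.
- spent: Orange block cartridge, 80 mm tall: head 70 (x) x 40 (y) x 55 high with upright sides; under it a steel plug foot 50 (x) x 26 (y) x 25 high, its last 6 mm 2 mm narrower a side. Origin: centre of the foot's underside, z up; head from 25 to 80 above it. Same when turned half a turn about z. About 0.22 kg. At the start it is plugged into the carrier's socket.
- fresh: Blue block cartridge, 80 mm tall: head 70 (x) x 40 (y) x 55 high with upright sides; under it a steel plug foot 50 (x) x 26 (y) x 25 high, its last 6 mm 2 mm narrower a side. Origin: centre of the foot's underside, z up; head from 25 to 80 above it. Same when turned half a turn about z. About 0.22 kg. At the start it stands in one of the rack's two wells.
- other: Green cartridge, same shape as the blue one, in the rack's other well, 76 mm away centre to centre (36 mm gap between heads). Bystander.
- rack: White plastic block 100 (x) x 170 (y) x 35 high, fixed, with two loose wells 54 x 30 x 28 deep at y = +38 and -38 mm. Origin: centre of its underside. A cartridge in a well rests with its head's shoulder on the rack's top, foot hanging in the well, long side along the rack's x.
- tray: Grey open tray 160 x 160 x 40 high outside, walls and floor 5 thick, fixed, empty. Origin: centre of its underside.
- fixture: Aluminium base 340 (x) x 130 (y) x 15 mm with rails along x, fixed. Origin: centre of its underside. +x points from the loading end to the bridge, which is centred at x = +70: two grey cheeks 44 (x) x 22 (y), 110 apart inside, and a black beam 44 (x) x 154 (y), 133 to 155 above the bench. Black end stop at x = 131 to 145, 50 high.
- carrier (a joint): Travel of the aluminium carrier along the fixture's +x, in m: 0 at the loading end, 0.13 against the end stop with the socket under the beam. Friction about 3.5 N; it stays where it is left.
- socket (a point): Centre of the socket's mouth in the carrier's top face, 65 mm above the bench; axes as the fixture's. Hole 52.5 (x) x 28.5 (y) x 28 deep in a carrier block 100 (x) x 80 (y) x 40 high. A cartridge fully home rests with its shoulder on this face, origin 25 below the point, head's top 120 above the bench: it passes under the beam but cannot be plugged in there.
- paddle (a point): Centre of the top edge of the red upright push paddle at the carrier's rear: 12 mm thick (x), 50 wide (y), top 103 above the bench; 85 behind the socket (-x). Push on its rear (-x) face. Axes as the fixture's.
- bottle_clear: Clear bottle with blue cap, diameter 72, 170 high. Origin: centre of its underside. Bystander.
- bottle_amber: Amber bottle with white cap, diameter 72, 150 high. Origin: centre of its underside. Bystander.
Not all that is in view belongs to the job. Of the things that look like the tray, take the one that is farthest to the robot's right at the start.

How it is judged:
On the way, in this order (a step that is already met when the one before it is completed fails the run):
1. the orange cartridge is out of the socket (z of spent in the frame of socket above 0.005 m), for 0.1 s.
2. the blue cartridge is plugged fully home in the carrier's socket (z of fresh in the frame of socket below -0.0225 m and horizontal distance between fresh and socket below 0.005 m and angle between the z axis of fresh and the z axis of socket, either way round below 0.08 rad and angle between the x axis of fresh and the x axis of socket, either way round below 0.1 rad), for 0.2 s.
3. the carrier is at the end stop with the blue cartridge fully home (all of step 2 and value of joint carrier above 0.125 m), for 0.2 s.
At the end, for the whole second after the job is handed in: Carrier within 5 mm of the end stop; blue cartridge home in its socket (within 2.5 mm of full depth, 5 mm sideways, tilt 0.08 rad, yaw 0.1 rad); orange cartridge in the tray, standing or lying (origin between the walls, under 50 mm above the tray's underside); all at rest (all of step 3 and x of spent in the frame of tray between -0.075 and 0.075 m and y of spent in the frame of tray between -0.075 and 0.075 m and z of spent in the frame of tray between 0 and 0.05 m and linear speed of each of spent, fresh below 0.02 m/s and velocity of joint carrier below 0.01 m/s); the robot touches nothing.
It fails at once if the green cartridge is moved more than 20 mm or tipped (distance of other from where it was at the start of the episode above 0.02 m or angle between other's own z axis and vertical above 0.35 rad).
It fails at once if the clear bottle is moved more than 30 mm or tipped (distance of bottle_clear from where it was at the start of the episode above 0.03 m or angle between bottle_clear's own z axis and vertical above 0.35 rad).
It fails at once if the amber bottle is moved more than 30 mm or tipped (distance of bottle_amber from where it was at the start of the episode above 0.03 m or angle between bottle_amber's own z axis and vertical above 0.35 rad).
It also fails if it takes over 72 s, if anything falls off the work surface, if the arm or the gripper's body presses on something with over 40 N, if the wrist force passes 120 N, or if a joint passes its speed limit or range.

## Working session

There is one attempt and no reset: what is moved stays moved. The work goes in short steps, Python scripts to look and compute and a tool call to move; the robot and the scene stay as the last step left them, time stands still between calls to the robot, and variables do not carry over. Pictures are saved under pics/ and viewed, about 8 in all and at most 12, crops included, and the job is handed in when it is done.

Besides the shell and the picture viewer there is one more tool, called after "Emit:" by a JSON object that holds its "op" and its "data", one argument or row to a line. carry_out: Moves the arm, as the interface text tells. Its arguments: {"type":"object","properties":{"increments":{"type":"string"}},"required":["increments"]}

```bash
ls; mkdir -p pics; python3 - <<'E'
from plant import ctrl
import cv2
for n in("scene","top"):
    im=ctrl.camera(n); cv2.imwrite(f"pics/{n}0.png",im); print(n,ctrl.get_calibration(n))
s=ctrl.sense(); print(s, ctrl.grasp_offset)
E
```

```text
pics
scene {'fov_y': 55.743122592721825, 'cx': 323.3559479399566, 'cy': 195.1366258804782, 'T': array([[-0.2043837 , -0.73540864,  0.64606613,  1.15093528],
       [ 0.97888893, -0.15223737,  0.13638273,  0.26369734],
       [-0.00194163,  0.66030138,  0.75099821,  0.88835211],
       [ 0.        ,  0.        ,  0.        ,  1.        ]])}
top {'fov_y': 43.540773634936386, 'cx': 315.7030055208067, 'cy': 198.89630563473818, 'T': array([[-1.80155530e-02,  9.98700280e-01, -4.76779898e-02,
         3.76809527e-01],
       [-9.99837568e-01, -1.80201465e-02,  3.33515213e-04,
         1.07410243e-01],
       [-5.26082624e-04,  4.76762539e-02,  9.98862702e-01,
         1.63242129e+00],
       [ 0.00000000e+00,  0.00000000e+00,  0.00000000e+00,
         1.00000000e+00]])}
{'t': 0.1, 'joint_pos': array([-1.36959072,  0.43516356,  0.02497168,  1.57395128, -0.01159215,
        1.13401132, -0.07506676]), 'qvel': array([ 6.66597895e-04, -3.58490667e-03,  6.21654653e-05, -1.00454736e-03,
       -6.56883114e-04,  6.36071847e-04,  2.36440822e-04]), 'joint_efforts': array([ 2.91884127e-03, -6.69123960e+01,  9.87955034e-01, -3.15143895e+01,
       -6.04799646e-02,  3.73352354e-02,  3.04272703e-05]), 'ee_pos': array([0.18689106, 0.59594758, 0.22603827]), 'tcp_rot': array([-4.75419161e-01, -3.10533238e+00,  2.17784917e-03]), 'force': array([ 0.2249977 ,  0.06190922, -0.61518521]), 'moment': array([ 0.00688367, -0.00617281, -0.06218592]), 'width': 0.09151299999175892} 0.0188
```

View pics/scene0.png

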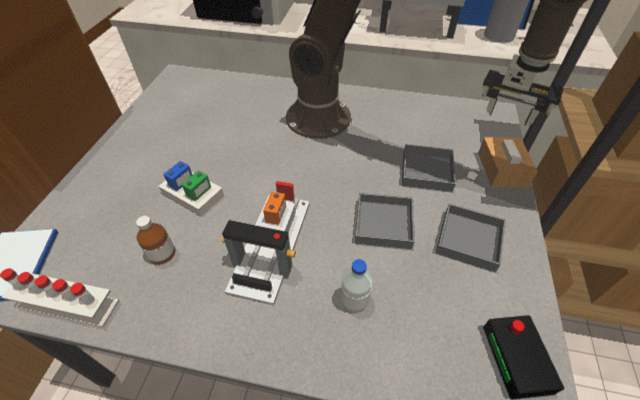

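View pics/top0.png

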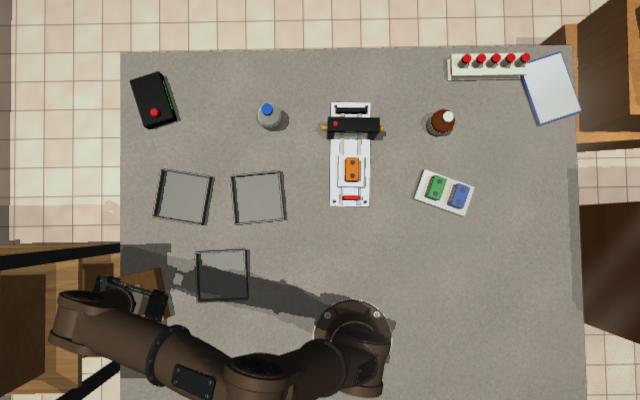

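The top view is oriented with image right = robot's right (-y). There are three tray lookalikes, at (184,196), (259,197) and (222,275). The one at (259,197) is farthest right, so it should be the tray. The other items are: orange (352,169), paddle (351,198), blue (459,195), green (436,187), clear bottle (270,116) and amber bottle (441,122). I'll confirm with an enlarged crop and measure.

```bash
cat > h.py <<'E'
import numpy as np, cv2
from plant import ctrl
from scipy.optimize import minimize
def proj(n,P):
    c=ctrl.get_calibration(n); f=200/np.tan(np.radians(c["fov_y"]/2)); T=c["T"]
    p=(np.atleast_2d(P)-T[:3,3])@T[:3,:3]
    return np.c_[c["cx"]+f*p[:,0]/-p[:,2], c["cy"]-f*p[:,1]/-p[:,2]]
def unproj(n,uv,z):
    c=ctrl.get_calibration(n); f=200/np.tan(np.radians(c["fov_y"]/2)); T=c["T"]
    uv=np.atleast_2d(uv); d=np.c_[(uv[:,0]-c["cx"])/f,-(uv[:,1]-c["cy"])/f,-np.ones(len(uv))]@T[:3,:3].T
    return T[:3,3]+d*((z-T[2,3])/d[:,2])[:,None]
def box(x,y,a,lx,ly,z0,z1):
    s=np.array([[i*lx/2,j*ly/2] for i in(-1,1) for j in(-1,1)]);R=np.array([[np.cos(a),-np.sin(a)],[np.sin(a),np.cos(a)]])
    q=s@R.T+[x,y]; return np.vstack([np.c_[q,np.full(4,z)] for z in(z0,z1)])
def mask(im,lo,hi,near,r=45):
    h=cv2.cvtColor(im,cv2.COLOR_BGR2HSV); m=cv2.inRange(h,np.array(lo),np.array(hi))
    k=np.zeros_like(m); cv2.circle(k,near,r,255,-1); m&=k
    n,l,st,_=cv2.connectedComponentsWithStats(m)
    return np.uint8(l==1+np.argmax(st[1:,4])) if n>1 else m*0
def fit(views,x0,dims):
    """views: {cam:mask}; fit box silhouette to convex hull of mask; returns x,y,yaw,loss"""
    S=8; tg={}
    for n,m in views.items():
        h=cv2.convexHull(cv2.findNonZero(m)); t=np.zeros_like(m); cv2.fillConvexPoly(t,h,1); tg[n]=t.astype(float)
    def ren(n,p):
        q=proj(n,box(*p,*dims)); im=np.zeros((400*4,640*4),np.uint8)
        hh=cv2.convexHull(np.float32(q)); cv2.fillConvexPoly(im,np.int32(np.round(((hh+.5)*4-.5)*256)),255,shift=8)
        return cv2.resize(im,(640,400),interpolation=cv2.INTER_AREA)/255.
    L=lambda p:sum(((ren(n,p)-t)**2).sum()/t.sum() for n,t in tg.items())
    r=minimize(L,x0,method="Nelder-Mead",options=dict(initial_simplex=np.array([x0,x0+np.array([.01,0,0]),x0+np.array([0,.01,0]),x0+np.array([0,0,.15])]),xatol=1e-4,fatol=1e-5))
    return r.x,r.fun
COL={"orange":((8,150,90),(20,255,255)),"blue":((105,120,50),(125,255,255)),"green":((50,120,40),(80,255,255)),"red":((0,150,60),(4,255,255))}
E
python3 - <<'E'
from h import *
t=cv2.imread("pics/top0.png"); s=cv2.imread("pics/scene0.png")
cv2.imwrite("pics/crop1.png",cv2.resize(t[90:310,140:480],None,fx=2.3,fy=2.3,interpolation=cv2.INTER_CUBIC))
cv2.imwrite("pics/crop2.png",cv2.resize(s[150:310,150:350],None,fx=3.7,fy=3.7,interpolation=cv2.INTER_CUBIC))
for name,near,z in(("orange",(352,169),(.065,.12)),("blue",(459,195),(.035,.09)),("green",(436,187),(.035,.09)),("red",(351,198),(.06,.103))):
    m=mask(t,*COL[name],near,25); g=unproj("top",near,z[1])[0]
    x0=np.array([g[0],g[1],0.])
    d=(.012,.05,*z) if name=="red" else (.07,.04,*z)
    print(name,m.sum(),fit({"top":m},x0,d), cv2.minAreaRect(cv2.findNonZero(m)))
for p in((184,196),(259,197),(222,275)): print("tray",unproj("top",p,.03))
print(unproj("top",[(270,116),(441,122)],.1))
E
```

```text
orange 268 (array([ 0.53854478, -0.00507642, -0.01763373]), np.float64(0.10249342836067811)) ((351.5, 169.0), (22.0, 13.0), 90.0)
blue 182 (array([ 0.4520145 , -0.34583   ,  0.07952716]), np.float64(0.5322250103454046)) ((460.0294189453125, 195.61764526367188), (11.502703666687012, 20.785585403442383), 19.653823852539062)
green 55 (array([ 0.49337453, -0.27640935,  0.29433118]), np.float64(3.2510689051219614)) ((435.6600036621094, 180.37997436523438), (7.8000006675720215, 15.000000953674316), 53.130104064941406)
red 66 (array([ 0.45274729, -0.0017605 , -0.01118908]), np.float64(0.10761781599151841)) ((351.0, 197.5), (3.0, 16.0), 90.0)
tray [[0.47020243 0.52871875 0.03      ]]
tray [[0.46265666 0.28842525 0.03      ]]
tray [[0.21637457 0.40923346 0.03      ]]
[[ 0.70874043  0.24339233  0.1       ]
 [ 0.68049276 -0.28395014  0.1       ]]
```

View pics/crop1.png

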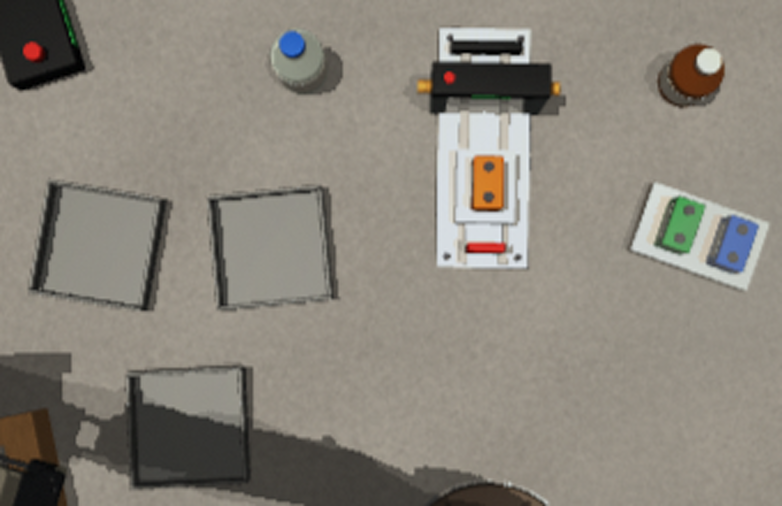

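View pics/crop2.png

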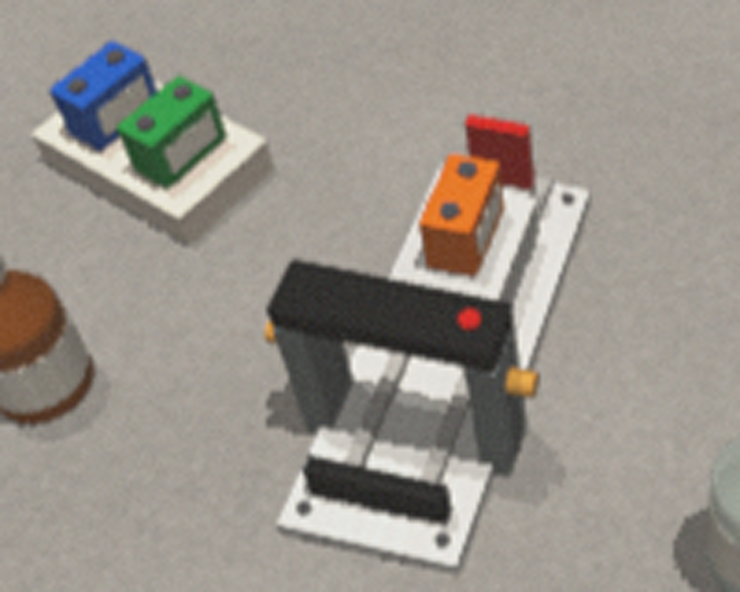

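The crops confirm the picture. The tray at top (259,197) is the rightmost of the three lookalikes, all about 160 mm. The carrier is at the loading end with orange in it, and blue sits in the rack's right-hand well. Next I refine the poses with the large white outlines and looser colour masks.

```bash
cat > m.py <<'E'
from h import *
t=cv2.imread("pics/top0.png"); s=cv2.imread("pics/scene0.png")
L={"orange":((5,110,40),(22,255,255)),"blue":((104,80,40),(126,255,255)),"green":((45,80,30),(80,255,255))}
W=((0,0,190),(180,40,255))
S={"orange":(275,207),"blue":(178,176),"green":(196,186)}
for name,near,z in(("orange",(352,169),(.065,.12)),("blue",(459,195),(.035,.09)),("green",(436,187),(.035,.09))):
    m=mask(t,*L[name],near,16); ms=mask(s,*L[name],S[name],25); g=unproj("top",near,z[1])[0]
    x0=np.array([g[0],g[1],0. if name=="orange" else -.3]); d=(.07,.04,*z)
    print(name,m.sum(),ms.sum(),"top",fit({"top":m},x0,d),"both",fit({"top":m,"scene":ms},x0,d),"scene",fit({"scene":ms},x0,d))
m=mask(t,*W,(350,155),75); print("base",m.sum(),fit({"top":m},np.array([.59,0,0.]),(.34,.13,0,.015)))
m=mask(t,(0,0,165),(180,40,255),(444,192),38); print("rack",m.sum(),fit({"top":m},np.array([.47,-.3,-.3]),(.1,.17,0,.035)))
m=mask(s,(0,0,165),(180,40,255),(190,188),40); print("rack scene",m.sum(),fit({"scene":m},np.array([.47,-.3,-.3]),(.1,.17,0,.035)))
E
python3 m.py
```

```text
orange 293 452 top (array([ 0.53835545, -0.00503206, -0.0282465 ]), np.float64(0.056953393463097086)) both (array([ 0.53780224, -0.00443128, -0.00352847]), np.float64(0.19769325719431696)) scene (array([ 0.53590321, -0.00205815,  0.01677625]), np.float64(0.09062618147283734))
blue 245 347 top (array([ 0.45340933, -0.34435259, -0.27304573]), np.float64(0.3671430475458157)) both (array([ 0.45175385, -0.3395191 , -0.31478896]), np.float64(0.5312277097213267)) scene (array([ 0.44867108, -0.33974428, -0.13540857]), np.float64(0.1258769540356819))
green 238 361 top (array([ 0.48066719, -0.27119978, -0.25511621]), np.float64(0.32568282081859)) both (array([ 0.47902732, -0.26809129, -0.36271012]), np.float64(0.4450818632511018)) scene (array([ 0.47757521, -0.26635981, -0.26067279]), np.float64(0.09693661627822796))
base 1709 (array([ 0.5973617 , -0.00495982, -0.01541847]), np.float64(0.5682800879096973))
rack 881 (array([ 0.4683212 , -0.30834561, -0.36680836]), np.float64(0.02264050168816992))
rack scene 616 (array([ 0.44556281, -0.32144106, -0.31761597]), np.float64(0.22372196129693706))
```

```bash
cat > b.py <<'E'
from h import *
t=cv2.imread("pics/top0.png")
h=cv2.cvtColor(t,cv2.COLOR_BGR2HSV); m=cv2.inRange(h,np.array((0,0,180)),np.array((180,40,255)))
k=np.zeros_like(m); k[95:215,325:378]=1; m=np.uint8(m>0)*k
m=cv2.morphologyEx(m,cv2.MORPH_OPEN,np.ones((2,2),np.uint8))
print(m.sum(), cv2.boundingRect(cv2.findNonZero(m)), cv2.minAreaRect(cv2.findNonZero(m)))
print("base",fit({"top":m},np.array([.59,0,0.02]),(.34,.13,0,.015)))
E
python3 b.py
```

```text
2297 (331, 103, 41, 105) ((350.6927795410156, 154.9962921142578), (39.527252197265625, 104.3056869506836), 0.6902772188186646)
base (array([ 0.59615047, -0.01013765, -0.03431415]), np.float64(0.010374534366614958))
```

Emit:
{"op": "carry_out", "data": {
  "increments": "0.35 -0.6 0.07 16 1; 0.35 -0.6 0.07 16 1; 0.35 -0.6 0.07 16 1; 0.35 -0.6 0.07 16 1; 0.35 -0.6 0.07 16 1; 0.35 -0.6 0.07 16 1; 0.35 -0.6 0.07 16 1; 0.35 -0.6 0.07 16 1; 0.35 -0.6 0.07 16 1; 0.35 -0.6 0.07 16 1; 0.35 -0.6 0.07 16 1; 0.35 -0.6 0.07 16 1; 0.35 -0.6 0.07 16 1; 0.35 -0.6 0.07 16 1; 0.35 -0.6 0.07 16 1; 0.35 -0.6 0.07 16 1; 0.35 -0.6 0.07 16 1; 0.35 -0.6 0.07 16 1; 0.35 -0.6 0.07 16 1; 0.35 -0.6 0.07 16 1"
}}

```text
t: 1.77
ee_pos: [0.5364, -0.0036, 0.2955]
tcp_rot: [-0.039, -3.14, 0.002]
force: [0.3, 1.2, 0.5]
width: 0.0921
```

The base outline fits best (loss 0.01): fixture yaw is -0.034 rad and the socket is about (0.537, -0.006). That agrees with the orange fit to 2–3 mm. Descend and grip.

Emit:
{"op": "carry_out", "data": {
  "increments": "0.001 -0.002 -0.04 -0.6 1; 0.001 -0.002 -0.08 -0.6 1; 0.001 -0.002 -0.12 -0.6 1; 0.001 -0.002 -0.15 -0.6 1; 0.001 -0.002 -0.18 -0.6 1; 0.001 -0.002 -0.2 -0.6 1; 0.001 -0.002 -0.21 -0.6 1; 0.001 -0.002 -0.22 -0.6 1; 0.001 -0.002 -0.22 -0.6 1; 0.001 -0.002 -0.22 -0.6 1"
}}

```text
t: 2.6
ee_pos: [0.5377, -0.005, 0.0761]
tcp_rot: [-0.054, -3.141, 0.001]
force: [-0.2, -0.7, -0.5]
width: 0.0919
```

Emit:
{"op": "carry_out", "data": {
  "increments": "0 0 0 0 -0.1; 0 0 0 0 -0.2; 0 0 0 0 -0.3; 0 0 0 0 -0.4; 0 0 0 0 -0.5; 0 0 0 0 -0.5; 0 0 0 0 -0.5; 0 0 0 0 -0.5; 0 0 0 0 -0.5; 0 0 0 0 -0.5; 0 0 0 0 -0.5; 0 0 0 0 -0.5"
}}

```text
t: 3.6
ee_pos: [0.5379, -0.004, 0.0762]
tcp_rot: [-0.053, -3.141, -0.0]
force: [-0.2, 4.7, 2.5]
width: 0.0399
```

Emit:
{"op": "carry_out", "data": {
  "increments": "0 0 0.01 0 -0.5; 0 0 0.02 0 -0.5; 0 0 0.03 0 -0.5; 0 0 0.04 0 -0.5; 0 0 0.05 0 -0.5; 0 0 0.05 0 -0.5; 0 0 0.05 0 -0.5"
}}

```text
t: 4.18
ee_pos: [0.5383, -0.0041, 0.127]
tcp_rot: [0.053, 3.14, 0.001]
force: [-0.8, 0.7, -3.4]
width: 0.0397
```

```bash
python3 - <<'E'
from h import *
for n in("scene","top"): cv2.imwrite(f"pics/{n}1.png",ctrl.camera(n))
s=cv2.imread("pics/scene1.png");t=cv2.imread("pics/top1.png")
print(ctrl.sense()["ee_pos"],ctrl.sense()["force"])
a=cv2.resize(s[130:300,190:350],(560,595),interpolation=cv2.INTER_CUBIC)
cv2.imwrite("pics/crop3.png",a)
E
```

```text
[ 0.53754831 -0.00399817  0.12596436] [-0.25606701 -0.54006093 -2.93467544]
```

View pics/crop3.png

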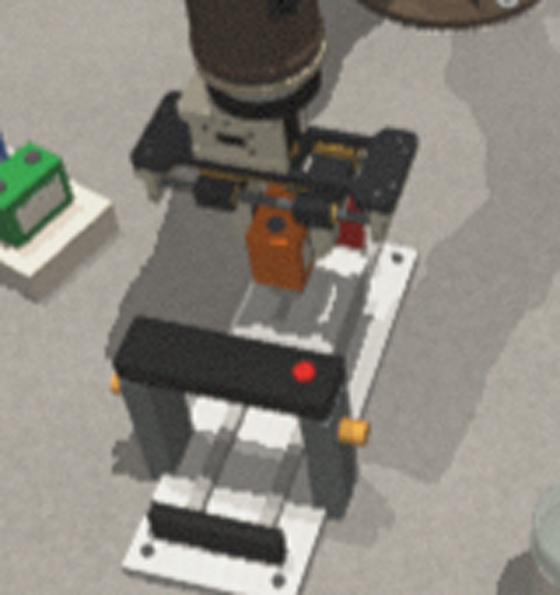

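It shows the orange cartridge lifted clear of the socket in the jaws (crop ~(278,240)), upright. Carry it to the tray.

Emit:
{"op": "carry_out", "data": {
  "increments": "-0.01 0.035 0.02 0 -0.5; -0.02 0.07 0.02 0 -0.5; -0.03 0.11 0.02 0 -0.5; -0.04 0.15 0.02 0 -0.5; -0.05 0.19 0.02 0 -0.5; -0.06 0.23 0.02 0 -0.5; -0.07 0.265 0.02 0 -0.5; -0.075 0.285 0.01 0 -0.5; -0.075 0.293 -0.02 0 -0.5; -0.075 0.293 -0.045 0 -0.5; -0.075 0.293 -0.065 0 -0.5; -0.075 0.293 -0.078 0 -0.5; -0.075 0.293 -0.082 0 -0.5; -0.075 0.293 -0.082 0 -0.5; -0.075 0.293 -0.082 0 -0.5"
}}

```text
t: 5.53
ee_pos: [0.4628, 0.2889, 0.0441]
tcp_rot: [-0.053, -3.14, -0.0]
force: [0.4, 1.0, -3.0]
width: 0.0401
```

Emit:
{"op": "carry_out", "data": {
  "increments": "0 0 0 0 -0.05; 0 0 0 0 0.2; 0 0 0 0 0.2; 0 0 0 0 0.2; 0 0 0.02 0 0.24; 0 0 0.06 0 0.24; 0 0 0.1 0 0.24; 0 0 0.14 0 0.24; 0 0 0.15 0 0.24; 0 0 0.15 0 0.24"
}}

```text
t: 6.37
ee_pos: [0.4648, 0.2902, 0.1982]
tcp_rot: [0.053, 3.136, 0.008]
force: [0.7, -0.6, -0.7]
width: 0.057
```

Emit:
{"op": "carry_out", "data": {
  "increments": "-0.011 -0.634 0 -19 0.24; -0.011 -0.634 0 -19 0.24; -0.011 -0.634 0 -19 0.24; -0.011 -0.634 0 -19 0.24; -0.011 -0.634 0 -19 0.24; -0.011 -0.634 0 -19 0.24; -0.011 -0.634 0 -19 0.24; -0.011 -0.634 0 -19 0.24; -0.011 -0.634 0 -19 0.24; -0.011 -0.634 0 -19 0.24; -0.011 -0.634 0 -19 0.24; -0.011 -0.634 0 -19 0.24; -0.011 -0.634 0 -19 0.24; -0.011 -0.634 0 -19 0.24; -0.011 -0.634 0 -19 0.24; -0.011 -0.634 0 -19 0.24; -0.011 -0.634 0 -19 0.24; -0.011 -0.634 0 -19 0.24; -0.011 -0.634 0 -19 0.24"
}}

```text
t: 7.95
ee_pos: [0.4538, -0.342, 0.1974]
tcp_rot: [0.568, 3.086, 0.009]
force: [0.1, 0.5, -1.4]
width: 0.057
```

```bash
python3 - <<'E'
from h import *
s=ctrl.camera("scene");t=ctrl.camera("top")
cv2.imwrite("pics/s2.png",s);cv2.imwrite("pics/t2.png",t)
e=ctrl.sense();print(e["ee_pos"],e["tcp_rot"],e["joint_pos"])
a=cv2.resize(s[90:230,100:260],(640,560),interpolation=cv2.INTER_CUBIC)
b=t[140:240,210:310]; b=cv2.resize(b,(160,160)); a[-160:,-160:]=b
cv2.imwrite("pics/crop4.png",a)
E
```

```text
[ 0.45421716 -0.34182997  0.19784933] [0.56606887 3.08501687 0.00856471] [ 0.11108755  0.40546545  0.6156092   1.79035564 -0.27748906  1.02970652
  2.04053228]
```

View pics/crop4.png

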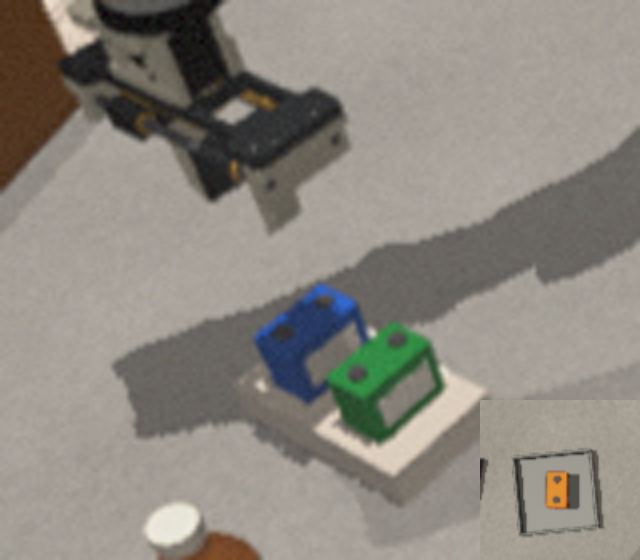

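The inset shows orange standing centred in the tray. The fingers are over blue, with the jaw axis across its short side, so I descend.

Emit:
{"op": "carry_out", "data": {
  "increments": "0 -0.0015 -0.03 0 0.24; 0 -0.0015 -0.06 0 0.24; 0 -0.0015 -0.08 0 0.24; 0 -0.0015 -0.1 0 0.24; 0 -0.0015 -0.12 0 0.24; 0 -0.0015 -0.135 0 0.24; 0 -0.0015 -0.145 0 0.24; 0 -0.0015 -0.152 0 0.24; 0 -0.0015 -0.152 0 0.24; 0 -0.0015 -0.152 0 0.24; 0 -0.0015 -0.152 0 0.1; 0 -0.0015 -0.152 0 -0.1; 0 -0.0015 -0.152 0 -0.3; 0 -0.0015 -0.152 0 -0.5; 0 -0.0015 -0.152 0 -0.5; 0 -0.0015 -0.152 0 -0.5; 0 -0.0015 -0.152 0 -0.5"
}}

```text
t: 9.47
ee_pos: [0.4556, -0.3414, 0.0467]
tcp_rot: [0.563, 3.084, 0.013]
force: [2.5, 7.7, 7.2]
width: 0.0399
```

Emit:
{"op": "carry_out", "data": {
  "increments": "0 0 0.015 0 -0.5; 0 0 0.04 0 -0.5; 0 0 0.075 0 -0.5; 0 0 0.11 0 -0.5; 0 0 0.11 0 -0.5; 0.01 0.03 0.11 3 -0.5; 0.02 0.06 0.11 6 -0.5; 0.03 0.1 0.11 9 -0.5; 0.04 0.14 0.11 12 -0.5; 0.05 0.18 0.11 15 -0.5; 0.06 0.22 0.11 18 -0.5; 0.07 0.26 0.11 19 -0.5; 0.08 0.3 0.1 19 -0.5; 0.083 0.325 0.09 19 -0.5; 0.083 0.336 0.08 19 -0.5; 0.083 0.338 0.08 19 -0.5; 0.083 0.338 0.08 19 -0.5; 0.083 0.338 0.08 19 -0.5"
}}

```text
t: 10.97
ee_pos: [0.5385, -0.0056, 0.1271]
tcp_rot: [0.05, 3.136, 0.013]
force: [-0.3, 0.0, -0.6]
width: 0.04
```

```bash
cat > cmp.py <<'E'
from h import *
s=ctrl.camera("scene");cv2.imwrite("pics/s3.png",s)
r=cv2.imread("pics/scene1.png")
e=ctrl.sense();print(e["ee_pos"],e["tcp_rot"],e["force"])
a=np.hstack([cv2.resize(i[165:235,235:305],(400,400),interpolation=cv2.INTER_CUBIC) for i in(r,s)])
cv2.imwrite("pics/crop5.png",a)
for i,lo,hi in((r,(5,110,30),(22,255,255)),(s,(104,80,30),(126,255,255))):
    m=mask(i,lo,hi,(270,200),30); h=cv2.convexHull(cv2.findNonZero(m))[:,0]
    print(m.sum(),cv2.boundingRect(h),m[195:].sum(), "lowest",h[h[:,1].argmax()],"left",h[h[:,0].argmin()])
# sensitivity: pixel shift per 1 mm of x / y at front bottom edge
p=np.array([.573,-.004,.115]);print(proj("scene",[p,p+[.001,0,0],p+[0,.001,0],p+[0,0,.001]]))
E
python3 cmp.py
```

```text
[ 0.5387324  -0.00587094  0.12733608] [0.05142394 3.13525323 0.01288286] [-0.26167709 -0.22283716 -1.32038072]
323 (260, 188, 19, 25) 266 lowest [276 212] left [260 199]
296 (260, 188, 19, 24) 241 lowest [275 211] left [260 197]
[[268.98620731 212.26684403]
 [268.87265367 212.55894523]
 [269.35245984 212.32732662]
 [268.94421855 212.02758102]]
```

View pics/crop5.png

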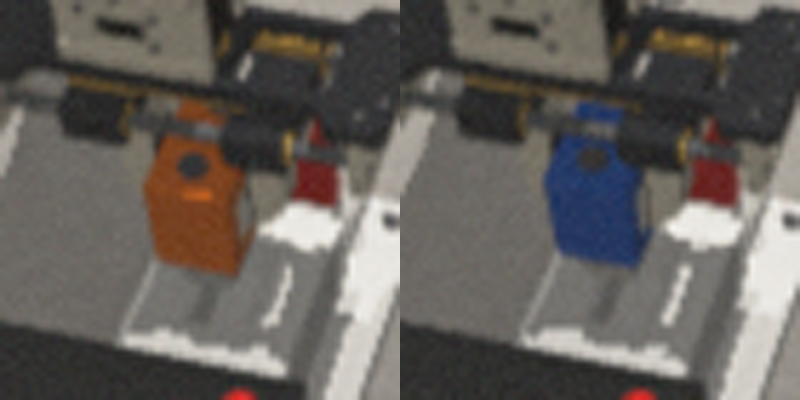

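```bash
cat > ecc.py <<'E'
from h import *
r=cv2.imread("pics/scene1.png");s=cv2.imread("pics/s3.png")
f=lambda i:(i.max(2).astype(np.float32)-i.min(2))/(1+i.max(2).astype(np.float32))
for y0 in(198,202):
    A,B=[cv2.GaussianBlur(f(i),(0,0),1)[y0-4:224,250:284] for i in(r,s)]
    A,B=[np.ascontiguousarray(np.clip(x,.15,.45)) for x in(A,B)]
    print(cv2.findTransformECC(A,B,np.eye(2,3,dtype=np.float32),cv2.MOTION_TRANSLATION,(3,200,1e-6)))
    print(cv2.phaseCorrelate(A,B))
A,B=f(r),f(s)
for c in(266,268,270,272): print(c,np.round(A[206:217,c],2),np.round(B[206:217,c],2))
for q in(202,205): print(q,np.round(A[q,257:264],2),np.round(B[q,257:264],2))
E
python3 ecc.py
```

```text
(0.9894987261348525, array([[ 1.        ,  0.        , -0.13349053],
       [ 0.        ,  1.        , -1.7520612 ]], dtype=float32))
((-0.08712885340719723, -0.9355756939386524), 0.9971936331854926)
(0.9913169652701977, array([[ 1.        ,  0.        , -0.10461256],
       [ 0.        ,  1.        , -1.7740394 ]], dtype=float32))
((0.09484135698696505, -0.7129127804281978), 0.858839285717089)
266 [0.77 0.74 0.66 0.71 0.69 0.35 0.08 0.06 0.04 0.06 0.05] [0.61 0.62 0.6  0.5  0.14 0.04 0.02 0.07 0.09 0.03 0.05]
268 [0.69 0.76 0.74 0.75 0.68 0.52 0.15 0.06 0.07 0.03 0.05] [0.58 0.64 0.64 0.63 0.31 0.02 0.09 0.04 0.03 0.05 0.03]
270 [0.74 0.72 0.75 0.72 0.74 0.66 0.35 0.07 0.04 0.04 0.06] [0.55 0.6  0.7  0.6  0.4  0.03 0.05 0.06 0.03 0.07 0.02]
272 [0.72 0.69 0.81 0.67 0.73 0.75 0.48 0.08 0.05 0.03 0.05] [0.58 0.65 0.6  0.62 0.55 0.22 0.05 0.1  0.02 0.05 0.06]
202 [0.09 0.08 0.07 0.14 0.66 0.74 0.75] [0.09 0.08 0.08 0.06 0.32 0.56 0.64]
205 [0.08 0.09 0.07 0.12 0.41 0.69 0.7 ] [0.1  0.08 0.07 0.11 0.04 0.53 0.6 ]
```

Compared with orange at the same TCP pose, blue sits about 1.2 px higher in the scene view. That means it is held about 3–4 mm further back in x, so I shift +3 mm in x and +2 mm in y and lower slowly.

Emit:
{"op": "carry_out", "data": {
  "increments": "0.003 0.002 0 0 -0.5; 0.003 0.002 -0.01 0 -0.5; 0.003 0.002 -0.018 0 -0.5; 0.003 0.002 -0.02 0 -0.5; 0.003 0.002 -0.022 0 -0.5; 0.003 0.002 -0.024 0 -0.5; 0.003 0.002 -0.026 0 -0.5; 0.003 0.002 -0.028 0 -0.5; 0.003 0.002 -0.03 0 -0.5; 0.003 0.002 -0.03 0 -0.5"
}}

```text
t: 11.85
ee_pos: [0.5416, -0.0038, 0.097]
tcp_rot: [0.051, 3.136, 0.013]
force: [-0.6, 0.1, -1.4]
width: 0.0397
```

Emit:
{"op": "carry_out", "data": {
  "increments": "0 0 -0.003 0 -0.5; 0 0 -0.006 0 -0.5; 0 0 -0.009 0 -0.5; 0 0 -0.011 0 -0.5; 0 0 -0.013 0 -0.5; 0 0 -0.013 0 -0.5"
}}

```text
t: 12.35
ee_pos: [0.5413, -0.0038, 0.0836]
tcp_rot: [0.051, 3.136, 0.013]
force: [-0.1, -0.4, -2.0]
width: 0.0393
```

Emit:
{"op": "carry_out", "data": {
  "increments": "0 0 -0.002 0 -0.5; 0 0 -0.004 0 -0.5; 0 0 -0.006 0 -0.5; 0 0 -0.007 0 -0.5; 0 0 -0.008 0 -0.5; 0 0 -0.008 0 -0.5; 0 0 -0.008 0 -0.5"
}}

```text
t: 12.93
ee_pos: [0.5422, -0.0038, 0.0766]
tcp_rot: [0.051, 3.134, 0.013]
force: [-1.4, -0.4, 10.2]
width: 0.0398
```

Seated: contact at TCP z 0.0766, matching the 0.0767 expected, with 10 N upward. Release, lift and check.

Emit:
{"op": "carry_out", "data": {
  "increments": "0 0 0 0 0; 0 0 0 0 0.24; 0 0 0 0 0.24; 0 0 0 0 0.24; 0 0 0.02 0 0.24; 0 0 0.05 0 0.24; 0 0 0.09 0 0.24; -0.02 0 0.12 0 0.24; -0.05 0 0.13 0 0; -0.09 0.003 0.13 0 -0.5; -0.12 0.004 0.13 0 -1; -0.122 0.004 0.13 0 -1; -0.122 0.004 0.13 0 -1"
}}

```text
t: 14.02
ee_pos: [0.4188, 0.0004, 0.2068]
tcp_rot: [0.05, 3.134, 0.016]
force: [0.3, 0.7, 0.8]
width: 0.0281
```

```bash
python3 - <<'E'
from h import *
s=ctrl.camera("scene");t=ctrl.camera("top");cv2.imwrite("pics/s4.png",s);cv2.imwrite("pics/t4.png",t)
e=ctrl.sense();print(e["ee_pos"],e["tcp_rot"],e["width"])
a=[cv2.resize(i[165:265,225:325],(395,395),interpolation=cv2.INTER_CUBIC) for i in(cv2.imread("pics/scene0.png"),s)]
cv2.imwrite("pics/crop6.png",np.hstack(a))
E
```

```text
[4.21165751e-01 3.54207724e-04 2.06965484e-01] [0.05078112 3.13293643 0.01392641] 0.02018666094400125
```

View pics/crop6.png

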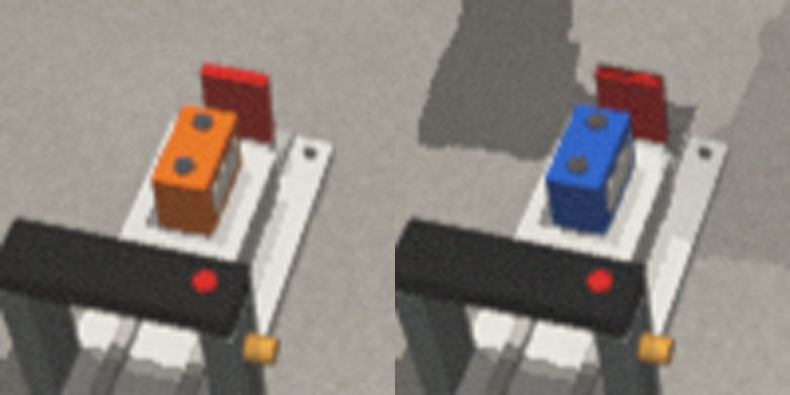

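Blue sits exactly where orange sat, with its shoulder on the carrier (head about (590,170) in the right half). Next I lower the shut fingers behind the paddle.

Emit:
{"op": "carry_out", "data": {
  "increments": "-0.005 -0.001 -0.03 0 -1; -0.005 -0.001 -0.06 0 -1; -0.005 -0.001 -0.09 0 -1; -0.005 -0.001 -0.11 0 -1; -0.005 -0.001 -0.12 0 -1; -0.005 -0.001 -0.12 0 -1; 0.005 -0.001 -0.12 0 -1; 0.01 -0.001 -0.12 0 -1; 0.015 -0.001 -0.12 0 -1; 0.018 -0.001 -0.12 0 -1; 0.018 -0.001 -0.12 0 -1"
}}

```text
t: 15.03
ee_pos: [0.4403, -0.0007, 0.0875]
tcp_rot: [0.051, 3.132, 0.014]
force: [-0.7, -0.0, -0.6]
width: 0.0001
```

Emit:
{"op": "carry_out", "data": {
  "increments": "0.003 0 0 0 -1; 0.007 0 0 0 -1; 0.012 0 0 0 -1; 0.018 -0.001 0 0 -1; 0.024 -0.001 0 0 -1; 0.03 -0.001 0 0 -1; 0.036 -0.001 0 0 -1; 0.042 -0.0015 0 0 -1; 0.048 -0.0015 0 0 -1; 0.054 -0.002 0 0 -1; 0.06 -0.002 0 0 -1; 0.066 -0.002 0 0 -1; 0.072 -0.0025 0 0 -1; 0.078 -0.0025 0 0 -1; 0.084 -0.003 0 0 -1; 0.09 -0.003 0 0 -1; 0.095 -0.003 0 0 -1; 0.1 -0.0035 0 0 -1; 0.104 -0.0035 0 0 -1; 0.106 -0.004 0 0 -1"
}}

```text
t: 16.7
ee_pos: [0.5471, -0.0044, 0.0875]
tcp_rot: [0.05, 3.131, 0.014]
force: [-3.5, 2.7, 2.4]
width: 0.0001
```

Emit:
{"op": "carry_out", "data": {
  "increments": "0.004 0 0 0 -1; 0.008 0 0 0 -1; 0.011 0 0 0 -1; 0.014 0 0 0 -1; 0.017 -0.001 0 0 -1; 0.019 -0.001 0 0 -1; 0.021 -0.001 0 0 -1; 0.021 -0.001 0 0 -1"
}}

```text
t: 17.37
ee_pos: [0.5645, -0.0049, 0.087]
tcp_rot: [0.05, 3.138, 0.016]
force: [-16.4, 0.5, 12.3]
width: 0.0002
```

Emit:
{"op": "carry_out", "data": {
  "increments": "0.006 0 0 0 -1; 0.006 0 0 0 -1; 0.006 0 0 0 -1"
}}

```text
t: 17.62
ee_pos: [0.5644, -0.0047, 0.0861]
tcp_rot: [-0.051, -3.132, -0.019]
force: [-24.7, 0.4, 18.9]
width: 0.0005
```

Emit:
{"op": "carry_out", "data": {
  "increments": "-0.01 0 0 0 -1; -0.03 0 0 0 -1; -0.06 0 0 0 -1; -0.09 0 0.01 0 -1; -0.12 0 0.04 0 -1; -0.14 0 0.08 0 -1; -0.15 0 0.12 0 -1; -0.15 0 0.15 0 -1; -0.15 0 0.15 0 -1"
}}

```text
t: 18.37
ee_pos: [0.4184, -0.0044, 0.2426]
tcp_rot: [0.051, 3.138, 0.025]
force: [0.6, 0.5, 1.0]
width: 0.0005
```

```bash
python3 - <<'E'
from h import *
s=ctrl.camera("scene");t=ctrl.camera("top");cv2.imwrite("pics/s5.png",s);cv2.imwrite("pics/t5.png",t)
m=mask(t,*COL["red"],(350,157),14); print(m.sum())
if m.sum(): print(fit({"top":m},np.array([.58,-.005,-.03]),(.012,.05,.06,.103)))
m=mask(t,(5,110,40),(22,255,255),(259,197),25); print("orange",fit({"top":m},np.array([.463,.289,-.03]),(.07,.04,.03,.085)))
a=cv2.resize(s[150:310,205:325],(450,600),interpolation=cv2.INTER_CUBIC)
b=cv2.resize(t[90:230,240:390],(345,322)); a2=np.zeros((600,795,3),np.uint8);a2[:,:450]=a;a2[:322,450:]=b
cv2.imwrite("pics/crop7.png",a2); print(ctrl.sense()["force"])
E
```

```text
65
(array([ 0.58197323, -0.00618745, -0.01912962]), np.float64(0.2016043725386286))
orange (array([ 0.46420595,  0.2878868 , -0.02206512]), np.float64(0.022606965998798256))
[ 0.41722534 -0.08032887 -0.11833714]
```

View pics/crop7.png

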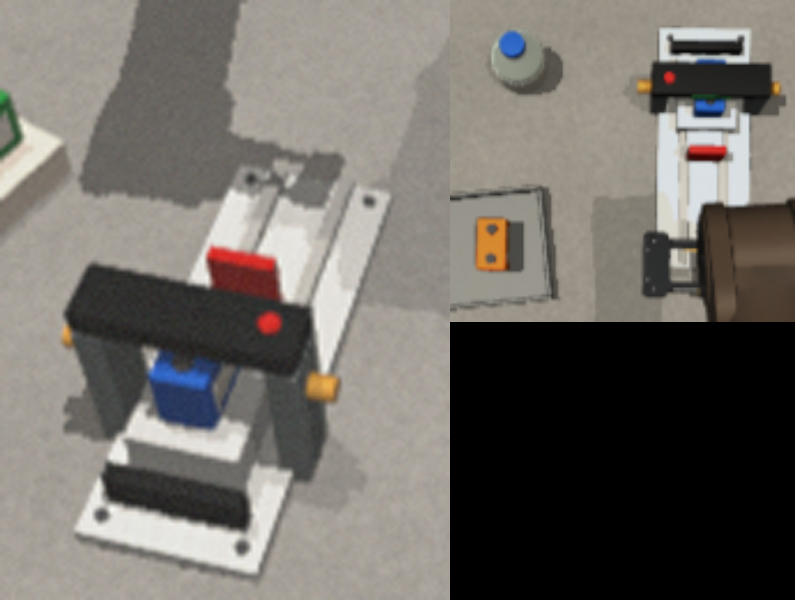

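The paddle moved 129 mm by the camera and held rigid against 25 N, so the carrier is at the stop. Blue is upright under the beam, orange stands in the tray, and the arm touches nothing. Hand it in.

```bash
python3 -c "
from plant import ctrl
print(ctrl.sign_off())"
```

```text
the job is handed in; nothing more can be done
None
```

I did the whole job and handed it in at about 18.5 s of the 72 s allowed. No verdict was given.

- **Orange:** it came out of the socket and stands in the rightmost of the three grey trays. The last fit puts it at (0.464, 0.288), within about 2 mm of the tray's centre.
- **Blue:** it is plugged into the carrier's socket. Contact came at TCP height 0.0766 m against 0.0767 m expected, and the picture matched how orange sat at the start.
- **Carrier:** I pushed it by the paddle to the stop. The camera shows 129 mm of travel out of 130 mm, and it did not move further under about 25 N. The paddle fit was rough (loss 0.20), so the force is the better evidence.
- **Bystanders:** I felt no contact with the green cartridge or the bottles. I did not measure their positions again at the end.

**Disagreements along the way:** the two cameras and the base outline differed by 2–6 mm on the socket's position. Blue also sat about 3–4 mm further back in the jaws than orange had. I found this by comparing pictures of the two held at the same spot, and corrected by +3 mm in x and +2 mm in y before insertion.

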